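# Feed the top cake board onto the packing plinth

## Robot

A 7-joint arm with a two-finger parallel gripper is mounted at the origin on the work surface. World frame = base frame: x ahead of the robot, y to its left, z up, the work surface at z = 0. Lengths are in mm, angles in rad, forces in N, time in s.
With the tool pointing down it reaches from about 375 to 925 mm from the base axis. Payload 3.1 kg.
Tool frame: the origin (TCP) lies on the centre line of the jaws, within the pads' length; the fingertips stand 14 mm ahead of it and the grasp point (between the pads) lies 5 mm behind it (ctrl.tip_extent is the distance from the TCP to the fingertips, in mm); z points along the fingers, x is the direction in which the jaws open and shut, and the axes are right-handed (so a half turn about z gives the same grasp; the last joint's range is limited). The gripper opens to 85 mm and grips with 20 to 120 N. Pads are 22 mm wide; open, the fingers measure 114 mm over their backs; the gripper's body (76 mm by 85 mm) begins 54 mm behind the grasp point. The pads swing forward as they close: fully open they stand 13 mm farther back than shut.
Start: joints at [-1.429, 0.383, 0.044, 1.598, -0.018, 1.161, -0.05], TCP at [154.357, 631.408, 218.869] pointing down, gripper open.
Joint ranges: [-2.61, 2.61], [-0.41, 2.15], [-1.48, 1.57], [0, 2.5], [-1.57, 4.71], [0.05, 1.97], [-2.85, 2.85]. Speed limits (rad/s): [2.79, 2.79, 3.14, 3.14, 3.14, 3.14, 3.14].

## Interface

Orientations are given as a 3x3 rotation matrix whose columns are the frame's x, y, z axes.
In Python, from rig import ctrl gives the robot as it stands. The module is installed in compiled form; this text tells all that it offers.
- The arm moves only by the tool jog_arm, never from a script. Its arguments are lists of equal length, an entry for each row: "dp": the shift along the world's x, y, z in cm, a list of three; "dr": the turn, a rotation vector about the world's x, y, z in rad, a list of three. In form: {"dp": [[x, y, z], ...], "dr": [[rx, ry, rz], ...]}. A call has 1 to 20 rows; each row is the pose to reach, as a shift and turn from the pose commanded when the call began; what a row does not reach only later rows make up. A row lasts 1/8 s, in which the tool goes at most 62.5 mm and 10.7 degrees, less where a joint would pass 70% of its speed; a pose out of reach is approached as far as the arm can. A call with a gripper value outside its range is refused whole. "claw" is the closure in counts, from 0 (fully open) to 255 (shut), set as the call begins (left out, the last holds). The fingers move at their own pace and stop on an object; "grip_force" is the grip in N (left out, the last holds). Time passes only in rows, so rows that repeat a pose let the fingers close. It gives the time, the measured TCP pose, the force and the opening at its end, in the units of the state.
- ctrl.observe(): the state, without advancing time (a new reading comes with each control period).
- ctrl.read_camera(name): name is "scene" or "top" or "wrist"; returns the picture (420x560x3 uint8, red, green, blue); there is no depth.
- ctrl.camera_params(name): a dict with "fov_y" (degrees; the focal length in pixels is half the picture's height over the tangent of half this angle, whatever the lens; pixels are square), "cx", "cy" (the principal point, pixels), "k1" (the pictures are not rectified: a ray, as slopes to the right and down, at radius r is drawn at 1 + k1 r^2 times it, then the intrinsics apply), "rvec" (rotation vector, rad) and "tvec" (3), from world to camera coordinates, as OpenCV has them; the wrist camera has in their place "mount" (4x4, takes a point from camera to tool coordinates, whose origin is the TCP and whose axes are the tool frame's). Camera axes: x right, y down, z forward; pixel columns grow to the right and rows downward; lengths in mm; the calibration is good to about 2 mm. A picture is of the moment at which its call begins: read the wrist's pose just before it. camera_params takes no time and is no camera call.
- ctrl.sign_off(): hands the job in, once; it reports no verdict.
The state is a dict: "t": time; "joints": joint angles; "joint_velocities": joint speeds; "effort": joint torques, N m; "eef_pos": TCP position; "tcp_rot": TCP orientation; "contact_force": force on the tool from outside, world axes, zero at the start; "torque": the same for the moment, N m; "opening": finger opening in mm.
Only numpy, scipy, OpenCV 4.12 (cv2) and the standard library are available. Lean on these libraries where they do the work, as an engineer would, in place of code of your own. Each camera call takes 0.05 s, during which the arm holds its last target.

## Task

Slide the top board sideways off the stack, flat and without lifting it, onto the packing plinth beside it, and push it gently home against the padded red stop: square, with a steady push of about 10 newtons (between 7 and 13, never more) held for half a second. Ease off and leave the board there, lying wholly on the plinth; the other boards of the stack must stay as they are, and leave everything else on the bench alone.

Things in the scene. Friction and masses are not known exactly. Their poses are not given: they have to be found in the camera images.
- board_top_c (a point): centre (half-way up) of the TOP board of the stack: flat rigid pale-wood cake board, 110 (its x) x 130 (its y) x 12 mm thick, 0.12 to 0.2 kg, square edges, too wide for a gripper; z up. It lies loosely on the second board, up to 6 mm and 4 degrees off square.
- board_second_c (a point): centre (half-way up) of the second board, same size, 12 mm lower. Its top is the surface the top board slides on.
- board_third_c (a point): centre of the third board, same size
- board_bottom_c (a point): centre of the lowest board, same size; it lies on the riser
- riser: fixed low steel stand under the stack, 130 (x) x 150 (y) mm, top 45 mm above the bench; origin at the centre of its underside. The boards' length lies along its y. The plinth stands on its -y side: slide the top board towards -y.
- plinth_top (a point): centre of the top face of the fixed packing plinth: aluminium plate 150 (x) x 210 (y) mm, 78 mm above the bench, 3 mm lower than the top of the second board, so that the top board slides across and drops 3 mm on leaving the stack. About 185 mm from the stack's centre, the gap between is about 15 mm. y points back to the stack, z up.
- gauge: fixed end gauge on the plinth's -y side: grey block 120 (x) x 50 (y) mm with a steel head 110 mm high and a black knob to 124 mm; origin under the block's centre, axes as the plinth's. Two rods carry a red padded stop towards the stack, over the plinth plate.
- stop_mark (a point): fixed mark on the gauge, 90 mm from its origin in +y, 91 mm above the bench: where the face of the red stop is on average. The stop (90 mm wide in x, 20 mm high, face square to y) is set by hand up to 30 mm either side (y) of this mark; its setting is not reported and must be felt or seen. Its pad is sprung: it gives 1 mm per 2.5 N, at most 9 mm, and is stiffer to fast pushes.
- cake_near_c (a point): bystander: small domed cake in a dark brown paper mould, 82 mm wide, 86 mm high, standing beside the plinth on its +x side; origin at its centre
- cake_left_c (a point): bystander: another such cake, on the left of the bench
- cake_right_c (a point): bystander: another such cake, on the right of the bench
- jar_a_c (a point): bystander: jar with white lid, 64 mm wide, 85 mm high, standing beside the plinth on its -x side; origin at its centre
- jar_b_c (a point): bystander: another such jar, on the left of the bench
- bowl_c (a point): bystander: steel bowl, 120 mm wide, 55 mm high, on the right; origin at its centre
- spatula: bystander: spatula 180 mm long lying on the left of the bench; origin in its length, on the bench
There are look-alikes about, which are no part of the job. Leave any blue look-alike of the part that bears board_top_c alone.

How it is judged (in metres and radians):
On the way, in this order (a step that is already met when the one before it is completed fails the run):
1. the top board, still flat, has been slid more than half-way across to the plinth (y of board_top_c in the frame of plinth_top between 0.04 and 0.09 m and angle between board_top_c's own z axis and vertical below 0.08 rad and z of board_top_c in the frame of plinth_top below 0.012 m), for 0.05 s.
2. the board, clear of the stack and flat on the plinth, is pushed on the red stop with more than 7 N (x of board_top_c in the frame of plinth_top between -0.022 and 0.022 m and y of board_top_c in the frame of plinth_top between -0.037 and 0.037 m and z of board_top_c in the frame of plinth_top between 0.003 and 0.009 m and angle between board_top_c's own z axis and vertical below 0.03 rad and contact force between board_top and gauge above 7 N), for 0.25 s.
At the end, for the whole second after the job is handed in: The top board lies flat and at rest on the plinth plate, let go, its centre within 22 mm of the plate's centre in x and 37 mm in y (this spans every setting of the stop), square to it within 0.06 rad; the three other boards are within 5 mm and the bystanders within 20 mm of where they were (x of board_top_c in the frame of plinth_top between -0.022 and 0.022 m and y of board_top_c in the frame of plinth_top between -0.037 and 0.037 m and z of board_top_c in the frame of plinth_top between 0.003 and 0.009 m and angle between board_top_c's own z axis and vertical below 0.03 rad and angle between the y axis of board_top_c and the y axis of plinth_top, either way round below 0.06 rad and linear speed of board_top below 0.01 m/s and contact force between board_top and the fingers below 0.1 N and distance of each of board_second_c, board_third_c, board_bottom_c from where it was at the start of the episode below 0.005 m and distance of each of cake_near_c, cake_left_c, cake_right_c, jar_a_c, jar_b_c, bowl_c, spatula from where it was at the start of the episode below 0.02 m); the robot touches nothing.
It fails at once if the board is pushed on the stop with more than 13 N (contact force between board_top and gauge above 13 N).
It fails at once if the board is lifted (more than 10 mm above its height in the stack) or tipped (z of board_top_c in the frame of plinth_top above 0.019 m or angle between board_top_c's own z axis and vertical above 0.2 rad).
It fails at once if another board of the stack is shifted more than 5 mm (distance of any of board_second_c, board_third_c, board_bottom_c from where it was at the start of the episode above 0.005 m).
It fails at once if a bystander is disturbed (distance of any of cake_near_c, cake_left_c, cake_right_c, jar_a_c, jar_b_c, bowl_c, spatula from where it was at the start of the episode above 0.02 m).
It also fails if it takes over 51 s, if anything falls off the work surface, if the arm or the gripper's body presses on something with over 40 N, if the wrist force passes 120 N, or if a joint passes its speed limit or range.

## Working session

There is one attempt and no reset: what is moved stays moved. The work goes in short steps, Python scripts to look and compute and a tool call to move; the robot and the scene stay as the last step left them, time stands still between calls to the robot, and variables do not carry over. Pictures are saved under pics/ and viewed, and the job is handed in when it is done.

Besides the shell and the picture viewer there is one more tool, called after ">>>" as name(argument=value, ...) on one line, values as JSON. jog_arm: Moves the arm, as the interface text tells. Its arguments: {"type":"object","properties":{"dp":{"type":"array","items":{"type":"array","items":{"type":"number"}}},"dr":{"type":"array","items":{"type":"array","items":{"type":"number"}}},"claw":{"type":"number"},"grip_force":{"type":"number"}},"required":["dp","dr"]}

```bash
mkdir -p pics; cat > h.py <<'E'
import numpy as np, cv2
from rig import ctrl
def cam(name,st=None):
    p=ctrl.camera_params(name); f=210/np.tan(np.radians(p['fov_y'])/2)
    if 'mount' in p:
        M=np.array(p['mount']); T=np.eye(4); T[:3,:3]=np.array(st['tcp_rot']); T[:3,3]=st['eef_pos']
        W=T@M; R=W[:3,:3].T; t=-R@W[:3,3]
    else:
        R=cv2.Rodrigues(np.array(p['rvec'],float))[0]; t=np.array(p['tvec'],float).ravel()
    return dict(f=f,cx=p['cx'],cy=p['cy'],k1=p['k1'],R=R,t=t)
def ray(c,uv):
    xd=(uv[0]-c['cx'])/c['f']; yd=(uv[1]-c['cy'])/c['f']
    rd=np.hypot(xd,yd); r=rd
    for _ in range(30): r=rd/(1+c['k1']*r*r)
    s=r/rd if rd>1e-9 else 1
    return -c['R'].T@c['t'], c['R'].T@np.array([xd*s,yd*s,1])
def onz(c,uv,z):
    o,d=ray(c,uv); return o+d*(z-o[2])/d[2]
def proj(c,P):
    q=c['R']@np.array(P,float)+c['t']; x,y=q[:2]/q[2]; k=1+c['k1']*(x*x+y*y)
    return np.array([c['f']*x*k+c['cx'],c['f']*y*k+c['cy']])
def snap(name,fn):
    st=ctrl.observe(); im=np.array(ctrl.read_camera(name)); cv2.imwrite('pics/'+fn+'.png',im[:,:,::-1]); return im,cam(name,st)
E
python3 - <<'E'
from h import *
for n in ['scene','top','wrist']:
    im,c=snap(n,n+'0'); print(n,c['f'],c['k1'],c['cx'],c['cy'],-c['R'].T@c['t'])
s=ctrl.observe();print(s['t'],s['contact_force'],s['tcp_rot'],s['opening'],ctrl.tip_extent)
E
```

```text
scene 535.0826920693283 0.023235796170960395 276.3446198261902 209.82418566448018 [1821.35142679  718.60694796 1137.22561321]
top 439.870791549753 -0.08350018560947313 279.8662765520322 210.47075632889653 [ 325.55468685    6.77086551 1282.87092506]
wrist 314.70623450743915 -0.05848693137209691 277.46289008049416 208.71987747890992 [ 81.67685616 648.67380355 372.83634736]
0.15 [-0.20054895  0.31230753  0.43931524] [[ 2.37444937e-01  9.71400912e-01 -4.12717787e-04]
 [ 9.71398650e-01 -2.37445276e-01 -2.09864927e-03]
 [-2.13662771e-03  9.74001438e-05 -9.99997713e-01]] 85.26687209773958 14.0
```

View pics/scene0.png

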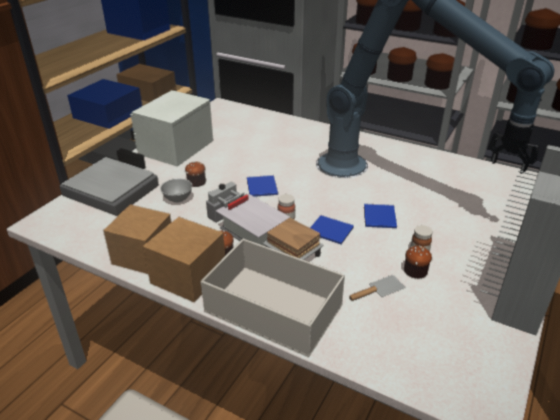

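View pics/top0.png

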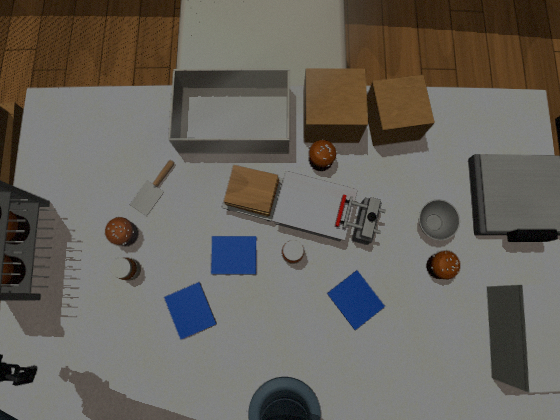

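View pics/wrist0.png

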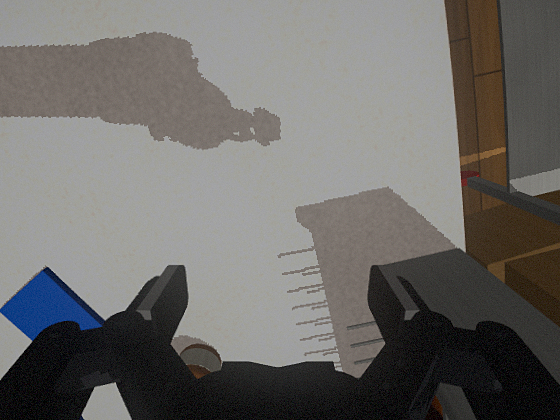

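The top view shows the stack at about (252,190), the plinth at (315,205), the red stop at (342,211) and the gauge at (368,220). A cake at (322,154) and a jar at (292,251) flank the plinth. Next I'll enlarge this area and measure it.

```bash
cat > m1.py <<'E'
from h import *
im=cv2.imread('pics/top0.png'); c=cam('top')
cv2.imwrite('pics/topz.png',cv2.resize(im[150:270,210:410],None,fx=4,fy=4,interpolation=cv2.INTER_CUBIC))
s=cv2.imread('pics/scene0.png')
cv2.imwrite('pics/scz.png',cv2.resize(s[160:280,195:345],None,fx=5,fy=5,interpolation=cv2.INTER_CUBIC))
hsv=cv2.cvtColor(im,cv2.COLOR_BGR2HSV)
m=cv2.inRange(hsv,(8,80,60),(25,255,255)); m[:, :215]=0; m[:,290:]=0; m[:160]=0; m[230:]=0
cn=max(cv2.findContours(m,0,2)[0],key=cv2.contourArea); r=cv2.minAreaRect(cn)
print('board',cv2.contourArea(cn),r,[onz(c,p,93).round(1) for p in cv2.boxPoints(r)])
m=cv2.inRange(hsv,(0,170,80),(6,255,255))|cv2.inRange(hsv,(172,170,80),(180,255,255)); m[:, :325]=0; m[:,360:]=0;m[:180]=0
cn=max(cv2.findContours(m,0,2)[0],key=cv2.contourArea); r=cv2.minAreaRect(cn)
print('stop',r,[onz(c,p,100).round(1) for p in cv2.boxPoints(r)])
E
python3 m1.py
```

```text
board 1773.0 ((251.61764526367188, 189.0294189453125), (48.264591217041016, 40.503448486328125), 14.03624439239502) [array([574.1, 170.9,  93. ]), array([687.4, 146.8,  93. ]), array([653.9,  14.6,  93. ]), array([542. ,  40.9,  93. ])]
stop ((340.5294494628906, 209.8823699951172), (2.9104275703430176, 31.044557571411133), 14.03624439239502) [array([ 513.9, -137.3,  100. ]), array([ 598.1, -159.6,  100. ]), array([ 596.2, -167.3,  100. ]), array([ 512., -145.,  100.])]
```

View pics/topz.png

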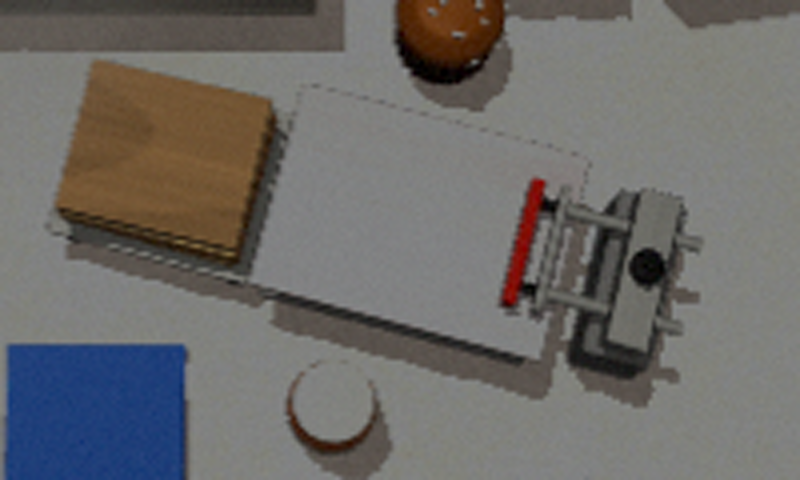

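View pics/scz.png

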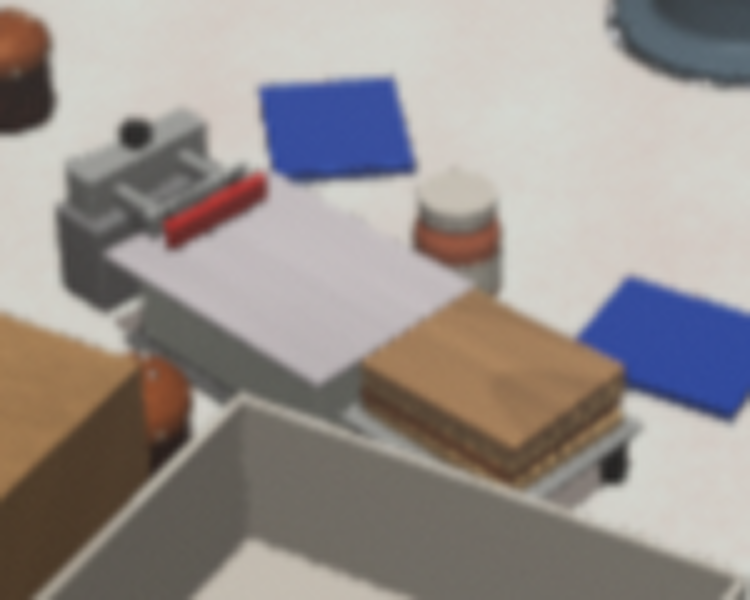

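```bash
cat > m2.py <<'E'
from h import *
c=cam('top')
P=[onz(c,(210+(u+.0)/4,150+v/4),78)[:2] for u,v in [(310,85),(588,158),(530,360),(250,285)]]
P=np.array(P);print(P.round(1)); ctr=P.mean(0); print('ctr',ctr)
for i in range(4): d=P[i]-P[(i+1)%4]; print(np.linalg.norm(d).round(1),np.degrees(np.arctan2(d[1],d[0])).round(2))
B=np.array([onz(c,(210+u/4,150+v/4),93)[:2] for u,v in [(95,60),(272,98),(235,258),(57,208)]])
print(B.round(1),B.mean(0))
for i in range(4): d=B[i]-B[(i+1)%4]; print(np.linalg.norm(d).round(1),np.degrees(np.arctan2(d[1],d[0])).round(2))
print(ctrl.camera_params('wrist')['mount'])
E
python3 m2.py
```

```text
[[ 669.9   -6.7]
 [ 617.9 -202.9]
 [ 474.5 -159. ]
 [ 525.8   34.5]]
ctr [571.99416189 -83.53146825]
203.0 75.15
149.9 -17.01
200.2 -104.85
149.9 164.06
[[683.1 144.9]
 [656.   20.1]
 [542.   44.6]
 [576.5 168.4]] [614.41288542  94.48863744]
127.8 77.74
116.6 -12.17
128.4 -105.56
109.2 167.6
[[ 9.99999753e-01  2.74227741e-04 -6.47324097e-04  2.66859139e-02]
 [-6.74706731e-05  9.53969759e-01  2.99902809e-01 -7.46815312e+01]
 [ 6.99769283e-04 -2.99902691e-01  9.53969541e-01 -1.55256492e+02]
 [ 0.00000000e+00  0.00000000e+00  0.00000000e+00  1.00000000e+00]]
```

>>> jog_arm(dp=[[2, -3, 4], [5, -8, 8], [8, -13, 12], [11, -18, 16], [14, -23, 18], [17, -28, 18], [20, -32, 18], [23, -36, 18], [26, -41, 18], [29, -46, 18], [32, -50, 18], [35, -54, 18], [38, -58.5, 18], [41, -63, 18], [43.1, -66.6, 18], [43.1, -66.6, 18], [43.1, -66.6, 18], [43.1, -66.6, 18]], dr=[[0, 0, -0.1], [0, 0, -0.2], [0, 0, -0.3], [0, 0, -0.4], [0, 0, -0.5], [0, 0, -0.6], [0, 0, -0.7], [0, 0, -0.8], [0, 0, -0.9], [0, 0, -1.0], [0, 0, -1.12], [0, 0, -1.25], [0, 0, -1.38], [0, 0, -1.5], [0, 0, -1.593], [0, 0, -1.593], [0, 0, -1.593], [0, 0, -1.593]], claw=110)

```text
t: 2.4
eef_pos: [585.0, -32.4, 398.6]
tcp_rot: [[0.967, -0.255, -0.001], [-0.255, -0.967, 0.001], [-0.001, -0.001, -1.0]]
contact_force: [0.4, 0.1, 0.4]
opening: 48.4
```

```bash
python3 - <<'E'
from h import *
st=ctrl.observe(); print(st['t'],st['eef_pos'],st['tcp_rot'],st['opening'],st['joints'],st['contact_force'],np.abs(st['joint_velocities']).max())
im,c=snap('wrist','w1'); np.savez('w1.npz',**c)
im,c=snap('top','t1')
E
```

```text
2.4 [585.01717865 -32.35157833 398.63757505] [[ 9.66848848e-01 -2.55348646e-01 -6.11104436e-04]
 [-2.55347671e-01 -9.66848368e-01  1.34168162e-03]
 [-9.33441912e-04 -1.14115924e-03 -9.99998913e-01]] 48.383310290192554 [-0.69427196  0.19426411  0.80384642  1.53640881 -0.14142834  1.47123973
 -0.14386927] [0.39229169 0.09288481 0.38604566] 0.005193592064650421
```

View pics/w1.png

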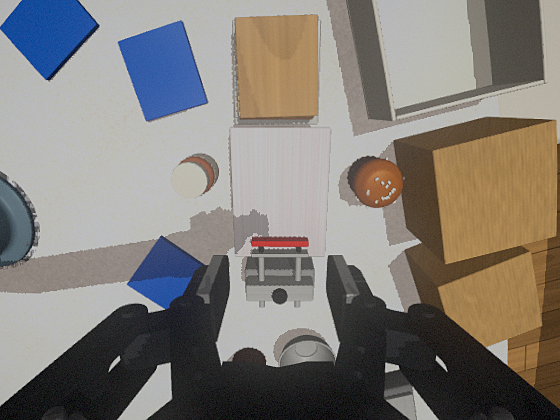

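The wrist view shows the board at rows 14 to 122 and the plinth at rows 127 to 255. The red stop is at about (280,242), and nothing hides the lane. I'll extract the edges at sub-pixel level.

```bash
python3 - <<'E'
import cv2
im=cv2.imread('pics/w1.png')
cv2.imwrite('pics/w1a.png',cv2.resize(im[5:135,215:345],None,fx=4.5,fy=4.5,interpolation=cv2.INTER_CUBIC))
cv2.imwrite('pics/w1b.png',cv2.resize(im[120:270,215:345],None,fx=4,fy=4,interpolation=cv2.INTER_CUBIC))
E
```

```text
(no output)
```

View pics/w1a.png

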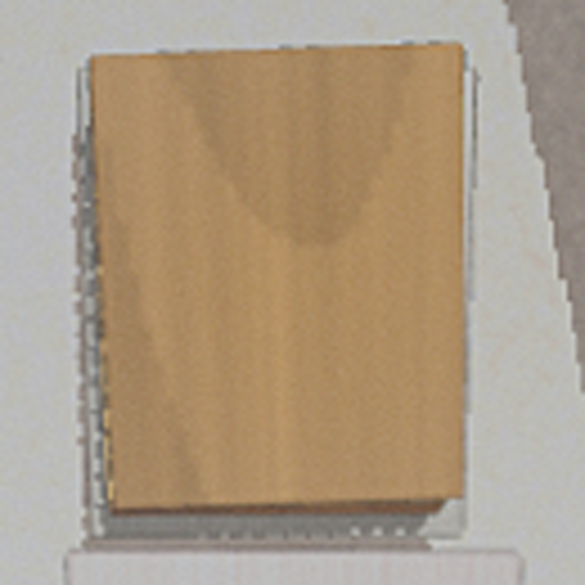

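View pics/w1b.png

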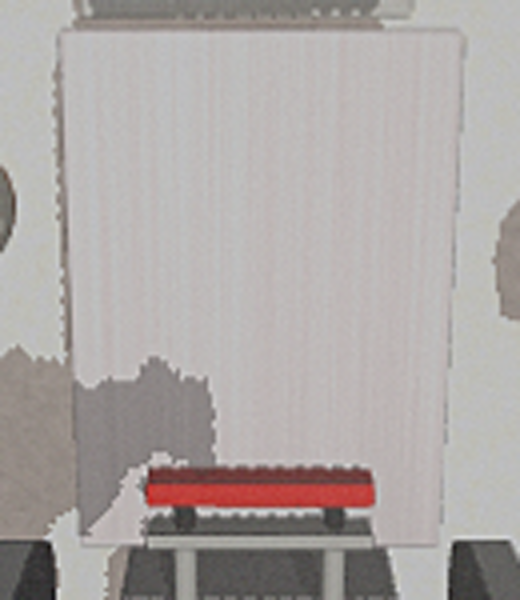

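```bash
cat > m3.py <<'E'
from h import *
c=dict(np.load('w1.npz'))
def pts(L,s,o,z): return np.array([onz(c,(o[0]+(u+.5)/s-.5,o[1]+(v+.5)/s-.5),z)[:2] for u,v in L])
P=pts([(62,32),(464,30),(440,546),(80,545)],4,(215,120),78)
B=pts([(91,57),(462,44),(462,498),(112,507)],4.5,(215,5),93)
S=pts([(146,484),(375,484)],4,(215,120),101)
S2=pts([(146,468),(375,468)],4,(215,120),81)
K=pts([(80,60),(477,70)],4.5,(215,5),45)
def ang(d): return np.degrees(np.arctan2(d[1],d[0])).round(2)
ctr=P.mean(0)
for n,Q in (('plinth',P),('board',B)):
    print(n,Q.round(1).tolist(),'ctr',Q.mean(0).round(1))
    print(' x edges',ang(Q[1]-Q[0]),ang(Q[2]-Q[3]),np.linalg.norm(Q[1]-Q[0]).round(1),np.linalg.norm(Q[2]-Q[3]).round(1),' y edges',ang(Q[0]-Q[3]),ang(Q[1]-Q[2]),np.linalg.norm(Q[0]-Q[3]).round(1),np.linalg.norm(Q[1]-Q[2]).round(1))
print('stop',S.round(1),ang(S[1]-S[0]),np.linalg.norm(S[1]-S[0]),S2.round(1),ang(S2[1]-S2[0]))
for a in (-14.8,-15.1):
    a=np.radians(a); ex=np.array([np.cos(a),np.sin(a)]); ey=np.array([-ex[1],ex[0]])
    f=lambda q:np.round([(q-ctr)@ex,(q-ctr)@ey],1)
    print('board c',f(B.mean(0)),'edge mid',f(B[:2].mean(0)),'stop',f(S.mean(0)),f(S2.mean(0)),[f(q).tolist() for q in B])
E
python3 m3.py
```

```text
plinth [[532.5, 35.7], [675.9, -1.4], [622.9, -203.5], [477.9, -164.7]] ctr [577.3 -83.5]
 x edges -14.49 -14.94 148.1 150.1  y edges 74.75 75.31 207.7 208.9
board [[582.4, 170.8], [688.0, 146.5], [658.9, 20.7], [551.9, 46.1]] ctr [620.3  96. ]
 x edges -12.98 -13.36 108.4 110.0  y edges 76.27 76.97 128.4 129.1
stop [[ 516.8 -136.2]
 [ 603.2 -159. ]] -14.77 89.31307179818363 [[ 514.9 -137.3]
 [ 604.6 -161. ]] -14.77
board c [ -4.3 184.5] edge mid [ -5.9 248.9] stop [ -0.3 -66.4] [ -0.2 -68. ] [[-60.1, 247.2], [48.3, 250.6], [52.3, 121.6], [-57.7, 118.8]]
board c [ -5.3 184.5] edge mid [ -7.2 248.9] stop [  0.  -66.4] [  0.1 -68. ] [[-61.3, 246.9], [47.0, 250.9], [51.6, 121.8], [-58.3, 118.5]]
```

>>> jog_arm(dp=[[1, 4, -3], [2.3, 9, -8], [3.6, 14, -13], [4.7, 18, -18], [4.7, 18, -23], [4.7, 18, -26], [4.7, 18, -27.5], [4.7, 18, -27.5], [4.7, 18, -27.5]], dr=[[0, 0, 0], [0, 0, 0], [0, 0, 0], [0, 0, 0], [0, 0, 0], [0, 0, 0], [0, 0, 0], [0, 0, 0], [0, 0, 0]])

```text
t: 3.62
eef_pos: [634.1, 145.3, 126.3]
tcp_rot: [[0.966, -0.259, 0.004], [-0.259, -0.966, 0.001], [0.003, -0.002, -1.0]]
contact_force: [-0.4, -0.9, 1.2]
opening: 48.6
```

```bash
python3 - <<'E'
from h import *
st=ctrl.observe(); print(st['t'],st['eef_pos'],st['tcp_rot'],st['opening'],st['contact_force'],np.abs(st['joint_velocities']).max())
im,c=snap('wrist','w2'); np.savez('w2.npz',**c)
im,c=snap('scene','s2'); cv2.imwrite('pics/s2z.png',cv2.resize(im[160:280,195:345,::-1],None,fx=5,fy=5,interpolation=cv2.INTER_CUBIC))
E
```

```text
3.625 [634.14266383 145.34492374 126.31675114] [[ 0.96574485 -0.25946321  0.00396474]
 [-0.25946993 -0.96575034  0.00127798]
 [ 0.00349736 -0.00226293 -0.99999132]] 48.58892646638421 [-0.38451534 -0.85072935  1.21905123] 0.006501669437878897
```

View pics/w2.png

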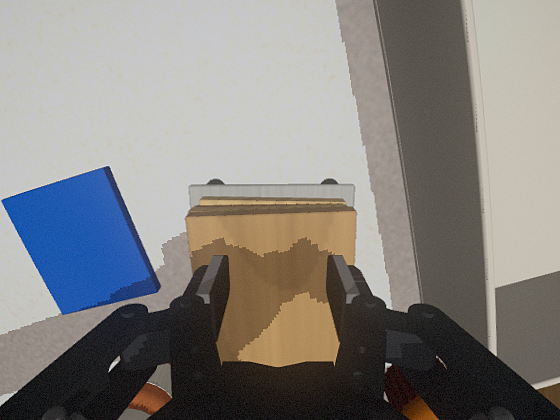

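View pics/s2z.png

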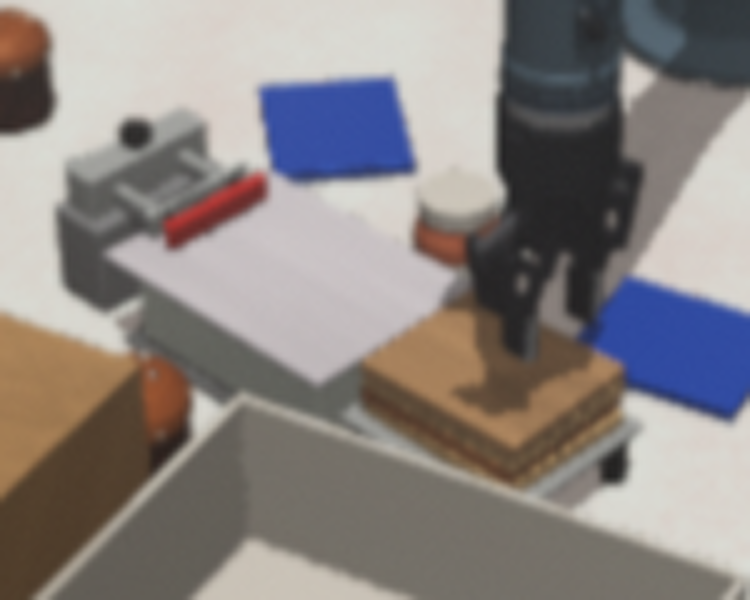

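```bash
python3 - <<'E'
from h import *
import cv2
im=cv2.imread('pics/w2.png'); cv2.imwrite('pics/w2f.png',cv2.resize(im[240:380,190:370],None,fx=4.2,fy=4.2,interpolation=cv2.INTER_CUBIC))
M=np.linalg.inv(np.array(ctrl.camera_params('wrist')['mount']))
c=cam('wrist',ctrl.observe()); c['R']=M[:3,:3]; c['t']=M[:3,3]
for t in (5,8,11,14,17,20): print(t,[proj(c,(x,y,t)).round(1).tolist() for x in (24.3,36) for y in (-11,11)])
E
```

```text
5 [[318.0, 235.2], [316.5, 270.9], [339.3, 235.2], [336.9, 270.9]]
8 [[317.4, 233.2], [315.9, 268.4], [338.3, 233.2], [335.9, 268.3]]
11 [[316.7, 231.2], [315.3, 266.0], [337.3, 231.2], [335.1, 265.9]]
14 [[316.1, 229.3], [314.7, 263.6], [336.4, 229.3], [334.2, 263.5]]
17 [[315.5, 227.4], [314.2, 261.3], [335.4, 227.4], [333.4, 261.2]]
20 [[314.9, 225.6], [313.6, 259.1], [334.6, 225.6], [332.5, 259.0]]
```

View pics/w2f.png

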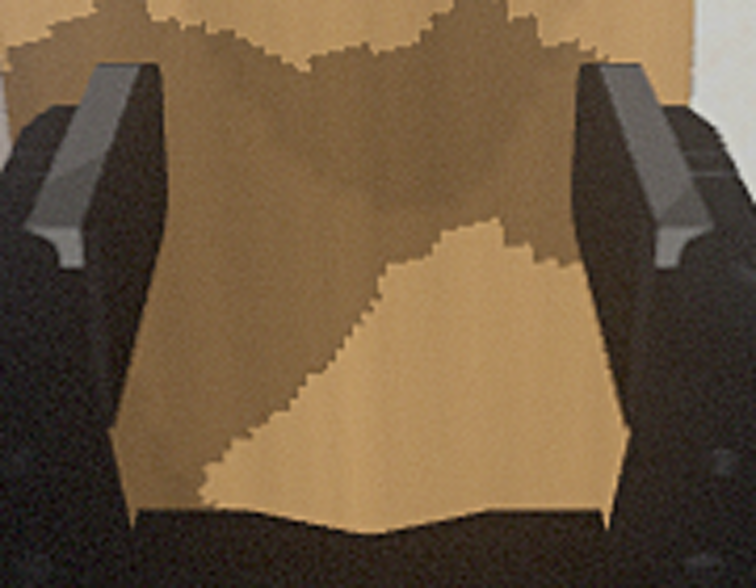

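>>> jog_arm(dp=[[0, 0, -0.4], [0, 0, -0.8], [0, 0, -0.8], [0, 0, -0.8]], dr=[[0, 0, 0], [0, 0, 0], [0, 0, 0], [0, 0, 0]])

```text
t: 4.22
eef_pos: [632.2, 145.4, 115.7]
tcp_rot: [[0.966, -0.259, -0.0], [-0.259, -0.966, -0.0], [-0.0, 0.0, -1.0]]
contact_force: [0.1, -0.0, -0.6]
opening: 48.6
```

>>> jog_arm(dp=[[0, 0, -0.2], [0, 0, -0.4], [0, 0, -0.4]], dr=[[0, 0, 0], [0, 0, 0], [0, 0, 0]])

```text
t: 4.6
eef_pos: [632.1, 145.4, 111.6]
tcp_rot: [[0.966, -0.259, -0.001], [-0.259, -0.966, -0.0], [-0.0, 0.0, -1.0]]
contact_force: [-0.5, 0.0, -0.6]
opening: 48.7
```

```bash
python3 - <<'E'
from h import *
st=ctrl.observe(); print(st['eef_pos'],st['contact_force'])
im,c=snap('wrist','w3');cv2.imwrite('pics/w3f.png',cv2.resize(im[180:380,150:400,::-1],None,fx=3,fy=3,interpolation=cv2.INTER_CUBIC))
E
```

```text
[632.12779029 145.37617869 111.56635689] [-0.51022759  0.00168697 -0.61387648]
```

View pics/w3f.png

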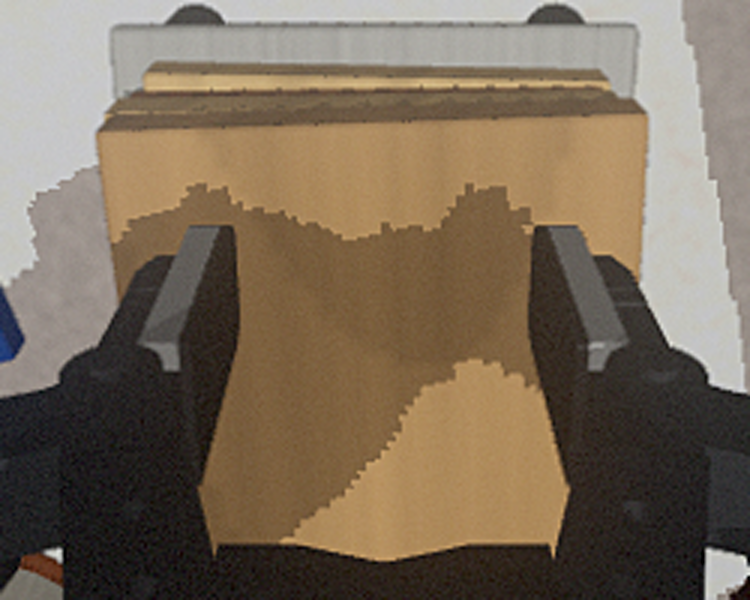

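>>> jog_arm(dp=[[0, 0, -0.2], [0, 0, -0.2]], dr=[[0, 0, 0], [0, 0, 0]])

```text
t: 4.9
eef_pos: [632.2, 145.4, 109.7]
tcp_rot: [[0.966, -0.259, -0.0], [-0.259, -0.966, -0.0], [-0.0, 0.0, -1.0]]
contact_force: [0.0, -0.3, -1.2]
opening: 48.3
```

>>> jog_arm(dp=[[0, 0, -0.15], [0, 0, -0.15]], dr=[[0, 0, 0], [0, 0, 0]])

```text
t: 5.15
eef_pos: [632.2, 145.4, 108.2]
tcp_rot: [[0.966, -0.259, -0.0], [-0.259, -0.966, -0.0], [-0.0, 0.0, -1.0]]
contact_force: [-0.2, 0.1, 0.7]
opening: 48.6
```

>>> jog_arm(dp=[[0, 0, -0.15], [0, 0, -0.15]], dr=[[0, 0, 0], [0, 0, 0]])

```text
t: 5.4
eef_pos: [632.2, 145.4, 106.7]
tcp_rot: [[0.966, -0.259, -0.0], [-0.259, -0.966, -0.0], [-0.0, 0.0, -1.0]]
contact_force: [-0.3, 0.1, -0.1]
opening: 48.3
```

>>> jog_arm(dp=[[0, 0, -0.15], [0, 0, -0.15]], dr=[[0, 0, 0], [0, 0, 0]])

```text
t: 5.65
eef_pos: [632.2, 145.4, 105.2]
tcp_rot: [[0.966, -0.259, -0.0], [-0.259, -0.966, -0.0], [-0.0, 0.0, -1.0]]
contact_force: [-0.6, -0.3, 0.2]
opening: 48.8
```

>>> jog_arm(dp=[[0, 0, -0.1], [0, 0, -0.1]], dr=[[0, 0, 0], [0, 0, 0]])

```text
t: 5.9
eef_pos: [632.3, 145.4, 104.3]
tcp_rot: [[0.966, -0.259, -0.0], [-0.259, -0.966, -0.0], [-0.0, 0.0, -1.0]]
contact_force: [0.5, -1.2, 0.6]
opening: 48.7
```

>>> jog_arm(dp=[[0, 0, -0.1], [0, 0, -0.1]], dr=[[0, 0, 0], [0, 0, 0]])

```text
t: 6.15
eef_pos: [632.3, 145.4, 103.3]
tcp_rot: [[0.966, -0.259, -0.0], [-0.259, -0.966, -0.0], [-0.0, 0.0, -1.0]]
contact_force: [-0.1, 0.4, 0.1]
opening: 48.8
```

>>> jog_arm(dp=[[0, 0, -0.1], [0, 0, -0.1]], dr=[[0, 0, 0], [0, 0, 0]])

```text
t: 6.4
eef_pos: [632.3, 145.4, 102.3]
tcp_rot: [[0.966, -0.259, -0.0], [-0.259, -0.966, 0.0], [-0.0, 0.0, -1.0]]
contact_force: [-0.2, 0.0, 0.6]
opening: 48.3
```

>>> jog_arm(dp=[[0, 0, -0.1], [0, 0, -0.1]], dr=[[0, 0, 0], [0, 0, 0]])

```text
t: 6.65
eef_pos: [632.3, 145.4, 101.2]
tcp_rot: [[0.966, -0.259, -0.0], [-0.259, -0.966, -0.0], [-0.0, 0.0, -1.0]]
contact_force: [-0.2, 0.7, 0.6]
opening: 48.7
```

>>> jog_arm(dp=[[0, 0, -0.1], [0, 0, -0.1]], dr=[[0, 0, 0], [0, 0, 0]])

```text
t: 6.9
eef_pos: [632.3, 145.4, 100.3]
tcp_rot: [[0.966, -0.259, -0.0], [-0.259, -0.966, -0.0], [-0.0, 0.0, -1.0]]
contact_force: [0.3, -0.5, -0.7]
opening: 48.7
```

>>> jog_arm(dp=[[0, 0, -0.1], [0, 0, -0.1]], dr=[[0, 0, 0], [0, 0, 0]])

```text
t: 7.15
eef_pos: [632.3, 145.4, 99.3]
tcp_rot: [[0.966, -0.259, -0.0], [-0.259, -0.966, -0.0], [-0.0, 0.0, -1.0]]
contact_force: [0.4, -0.3, 0.0]
opening: 48.5
```

```bash
python3 - <<'E'
from h import *
st=ctrl.observe(); print(st['eef_pos'],st['contact_force'])
im,c=snap('wrist','w4');a=cv2.resize(im[180:380,150:400,::-1],None,fx=3,fy=3,interpolation=cv2.INTER_CUBIC);cv2.imwrite('pics/w4f.png',a)
im,c=snap('scene','s4');cv2.imwrite('pics/s4f.png',cv2.resize(im[190:270,250:340,::-1],None,fx=7,fy=7,interpolation=cv2.INTER_CUBIC))
E
```

```text
[632.26917434 145.40023956  99.26550255] [ 0.36807297 -0.28595202  0.01562996]
```

View pics/w4f.png

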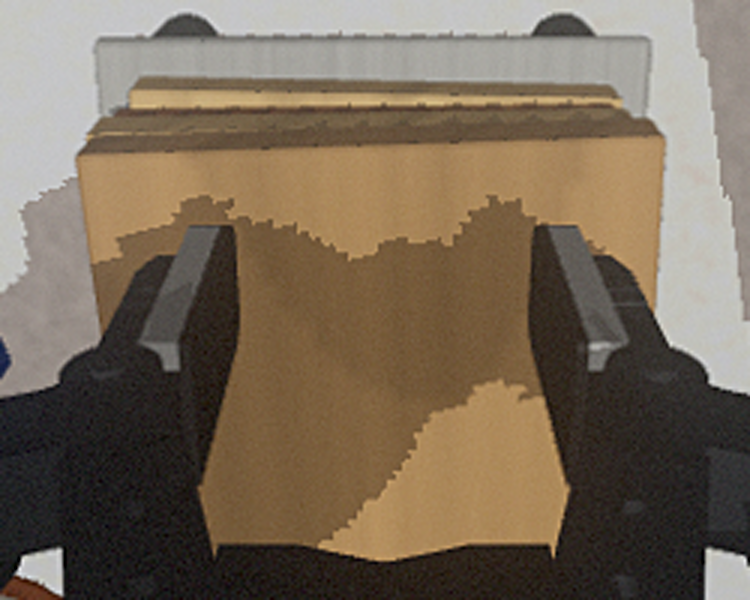

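View pics/s4f.png

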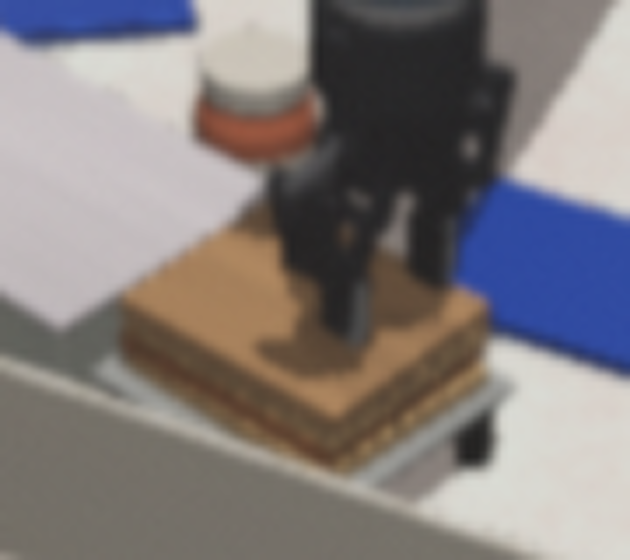

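>>> jog_arm(dp=[[0, 0, -0.1], [0, 0, -0.1]], dr=[[0, 0, 0], [0, 0, 0]])

```text
t: 7.5
eef_pos: [632.3, 145.4, 98.2]
tcp_rot: [[0.966, -0.259, -0.0], [-0.259, -0.966, -0.0], [-0.0, 0.0, -1.0]]
contact_force: [1.0, 0.4, -0.1]
opening: 48.5
```

>>> jog_arm(dp=[[0, 0, -0.1], [0, 0, -0.1]], dr=[[0, 0, 0], [0, 0, 0]])

```text
t: 7.75
eef_pos: [632.2, 145.4, 97.2]
tcp_rot: [[0.966, -0.259, -0.0], [-0.259, -0.966, 0.0], [-0.0, 0.0, -1.0]]
contact_force: [0.3, 0.1, -0.9]
opening: 48.8
```

>>> jog_arm(dp=[[0, 0, -0.1], [0, 0, -0.1]], dr=[[0, 0, 0], [0, 0, 0]])

```text
t: 8.0
eef_pos: [632.3, 145.4, 96.2]
tcp_rot: [[0.966, -0.259, -0.0], [-0.259, -0.966, -0.0], [-0.0, 0.0, -1.0]]
contact_force: [-0.0, 0.1, 0.4]
opening: 48.6
```

>>> jog_arm(dp=[[0, 0, -0.1], [0, 0, -0.1]], dr=[[0, 0, 0], [0, 0, 0]])

```text
t: 8.25
eef_pos: [632.3, 145.4, 95.2]
tcp_rot: [[0.966, -0.259, -0.0], [-0.259, -0.966, -0.0], [-0.0, 0.0, -1.0]]
contact_force: [0.4, -0.7, -0.1]
opening: 48.2
```

```bash
python3 - <<'E'
from h import *
st=ctrl.observe(); print(st['eef_pos'],st['contact_force'])
im,c=snap('wrist','w5');a=cv2.resize(im[180:380,150:400,::-1],None,fx=3,fy=3,interpolation=cv2.INTER_CUBIC);cv2.imwrite('pics/w5f.png',a)
im,c=snap('scene','s5');cv2.imwrite('pics/s5f.png',cv2.resize(im[190:270,250:340,::-1],None,fx=7,fy=7,interpolation=cv2.INTER_CUBIC))
E
```

```text
[632.25353673 145.38846161  95.24090344] [ 0.44406759 -0.69436565 -0.06862312]
```

View pics/w5f.png

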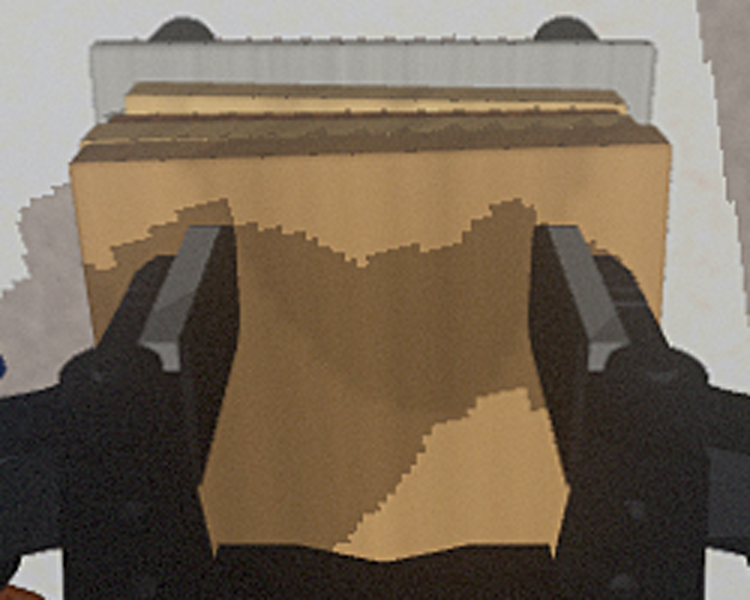

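View pics/s5f.png

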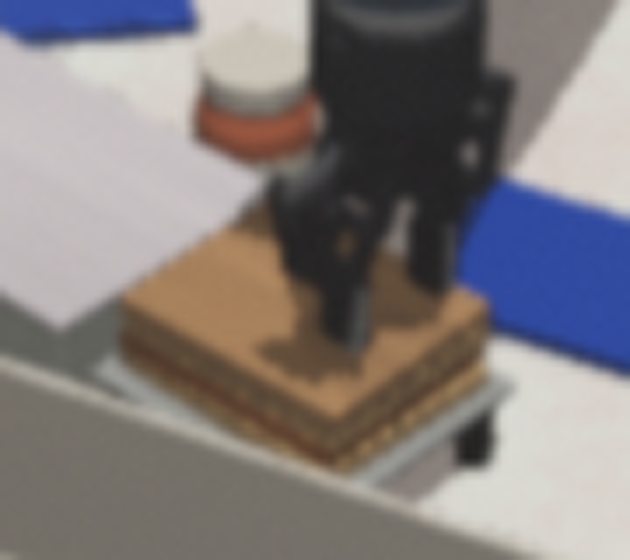

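```bash
python3 - <<'E'
from h import *
st=ctrl.observe(); w=cam('wrist',st); s=cam('scene')
for uw in [(150+545/3,180+228/3),(150+575/3,180+228/3)]:
  for us in [(250+340/7,190+350/7),(250+358/7,190+350/7)]:
    o1,d1=ray(w,uw);o2,d2=ray(s,us)
    A=np.stack([d1,-d2],1); k=np.linalg.lstsq(A,o2-o1,rcond=None)[0]
    p,q=o1+k[0]*d1,o2+k[1]*d2; m=(p+q)/2
    print(m.round(1),np.linalg.norm(p-q).round(1), (np.array(st['tcp_rot']).T@(m-st['eef_pos'])).round(1))
E
```

```text
[662.5 142.1 105.8] 2.5 [ 30.   -4.6 -10.4]
[662.1 147.9 110.2] 3.8 [ 28.1 -10.1 -14.8]
[667.  143.8 110. ] 1.2 [ 33.9  -7.4 -14.7]
[666.4 149.5 114.3] 5.0 [ 31.9 -12.8 -19. ]
```

>>> jog_arm(dp=[[0, 0, -0.1], [0, 0, -0.2], [0, 0, -0.2]], dr=[[0, 0, 0], [0, 0, 0], [0, 0, 0]])

```text
t: 8.72
eef_pos: [632.2, 145.4, 93.2]
tcp_rot: [[0.966, -0.259, -0.0], [-0.259, -0.966, -0.0], [-0.0, 0.0, -1.0]]
contact_force: [-0.6, 0.5, 0.7]
opening: 48.5
```

>>> jog_arm(dp=[[0, 0, -0.1], [0, 0, -0.2], [0, 0, -0.2]], dr=[[0, 0, 0], [0, 0, 0], [0, 0, 0]])

```text
t: 9.1
eef_pos: [632.2, 145.4, 91.2]
tcp_rot: [[0.966, -0.259, -0.0], [-0.259, -0.966, -0.0], [-0.0, 0.0, -1.0]]
contact_force: [0.2, 0.2, 0.3]
opening: 48.9
```

>>> jog_arm(dp=[[0, 0, -0.1], [0, 0, -0.2], [0, 0, -0.2]], dr=[[0, 0, 0], [0, 0, 0], [0, 0, 0]])

```text
t: 9.48
eef_pos: [632.3, 145.4, 89.2]
tcp_rot: [[0.966, -0.259, -0.0], [-0.259, -0.966, -0.0], [-0.0, 0.0, -1.0]]
contact_force: [0.4, 0.7, -0.5]
opening: 48.6
```

```bash
python3 - <<'E'
from h import *
st=ctrl.observe(); print(st['eef_pos'],st['contact_force'])
im,c=snap('wrist','w6');a=cv2.resize(im[180:380,150:400,::-1],None,fx=3,fy=3,interpolation=cv2.INTER_CUBIC);cv2.imwrite('pics/w6f.png',a)
E
```

```text
[632.27561002 145.36515775  89.23788589] [ 0.38531195  0.72297687 -0.48943215]
```

View pics/w6f.png

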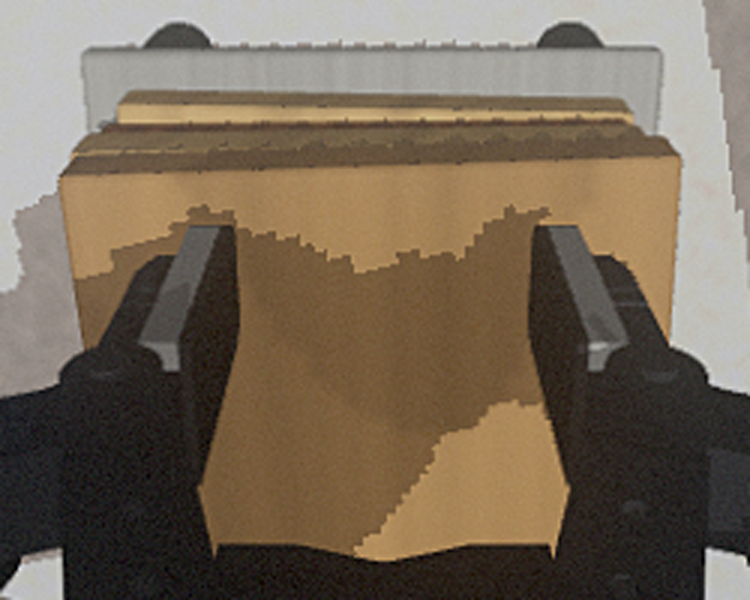

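>>> jog_arm(dp=[[0, 0, -0.2], [0, 0, -0.3], [0, 0, -0.3]], dr=[[0, 0, 0], [0, 0, 0], [0, 0, 0]])

```text
t: 9.9
eef_pos: [632.2, 145.4, 86.2]
tcp_rot: [[0.966, -0.259, -0.0], [-0.259, -0.966, -0.0], [-0.0, 0.0, -1.0]]
contact_force: [-0.1, 0.2, -0.4]
opening: 48.4
```

>>> jog_arm(dp=[[0, 0, -0.1], [0, 0, -0.2], [0, 0, -0.2]], dr=[[0, 0, 0], [0, 0, 0], [0, 0, 0]])

```text
t: 10.28
eef_pos: [632.2, 145.4, 84.2]
tcp_rot: [[0.966, -0.259, -0.0], [-0.259, -0.966, -0.0], [-0.0, 0.0, -1.0]]
contact_force: [-0.7, 0.9, -0.2]
opening: 48.4
```

>>> jog_arm(dp=[[0, 0, -0.1], [0, 0, -0.2], [0, 0, -0.2]], dr=[[0, 0, 0], [0, 0, 0], [0, 0, 0]])

```text
t: 10.65
eef_pos: [632.3, 145.4, 82.2]
tcp_rot: [[0.966, -0.259, -0.0], [-0.259, -0.966, -0.0], [-0.0, 0.0, -1.0]]
contact_force: [-0.3, 0.3, 0.3]
opening: 48.4
```

>>> jog_arm(dp=[[0, 0, -0.1], [0, 0, -0.1]], dr=[[0, 0, 0], [0, 0, 0]])

```text
t: 10.9
eef_pos: [632.3, 145.4, 81.2]
tcp_rot: [[0.966, -0.259, -0.0], [-0.259, -0.966, -0.0], [-0.0, 0.0, -1.0]]
contact_force: [0.1, -0.4, -0.9]
opening: 48.2
```

```bash
python3 - <<'E'
from h import *
im,c=snap('wrist','w7');a=cv2.resize(im[180:380,150:400,::-1],None,fx=3,fy=3,interpolation=cv2.INTER_CUBIC);cv2.imwrite('pics/w7f.png',a)
E
```

```text
(no output)
```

View pics/w7f.png

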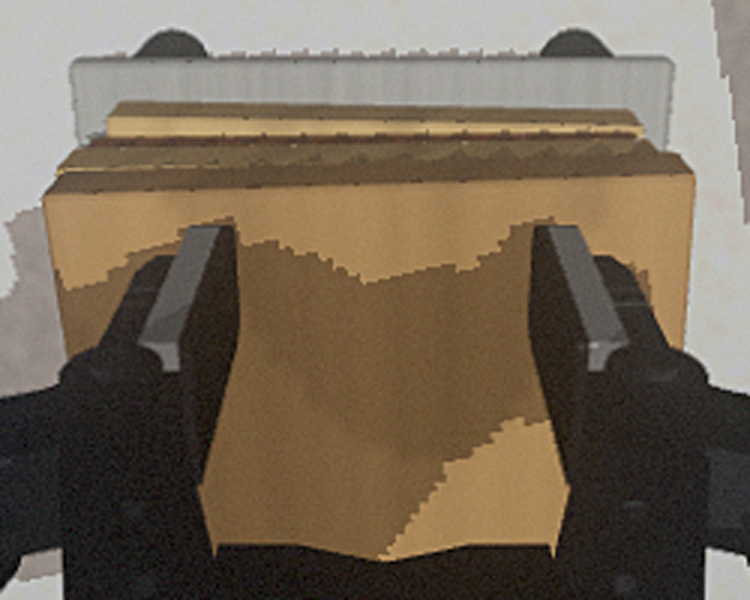

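>>> jog_arm(dp=[[0, 0, -0.2], [0, 0, -0.3], [0, 0, -0.3]], dr=[[0, 0, 0], [0, 0, 0], [0, 0, 0]])

```text
t: 11.32
eef_pos: [632.3, 145.4, 78.3]
tcp_rot: [[0.966, -0.259, -0.0], [-0.259, -0.966, -0.0], [-0.0, 0.0, -1.0]]
contact_force: [-0.5, -0.2, 0.2]
opening: 48.8
```

>>> jog_arm(dp=[[0, 0, -0.1], [0, 0, -0.1]], dr=[[0, 0, 0], [0, 0, 0]])

```text
t: 11.58
eef_pos: [632.5, 145.4, 78.1]
tcp_rot: [[0.966, -0.259, 0.0], [-0.259, -0.966, 0.0], [-0.0, -0.0, -1.0]]
contact_force: [-1.4, -0.4, 4.7]
opening: 48.5
```

>>> jog_arm(dp=[[0, 0, -0.1], [0, 0, -0.1]], dr=[[0, 0, 0], [0, 0, 0]])

```text
t: 11.82
eef_pos: [632.5, 145.4, 78.0]
tcp_rot: [[0.966, -0.259, -0.0], [-0.259, -0.966, 0.001], [-0.001, -0.001, -1.0]]
contact_force: [-3.5, -0.9, 10.0]
opening: 48.6
```

>>> jog_arm(dp=[[0, 0, 0.4], [0, 0, 1.5], [0, 0, 2.5], [0.4, 1.5, 2.5], [0.77, 2.9, 2.5], [0.77, 2.9, 2.5]], dr=[[0, 0, 0], [0, 0, 0], [0, 0, 0], [0, 0, 0], [0, 0, 0], [0, 0, 0]])

```text
t: 12.58
eef_pos: [639.7, 178.3, 100.6]
tcp_rot: [[0.967, -0.254, -0.001], [-0.254, -0.967, 0.001], [-0.001, -0.001, -1.0]]
contact_force: [0.4, 0.7, -0.2]
opening: 48.8
```

```bash
python3 - <<'E'
from h import *
st=ctrl.observe(); print(st['eef_pos'],st['contact_force'])
im,c=snap('wrist','w8');np.savez('w8.npz',**c);a=cv2.resize(im[180:380,150:400,::-1],None,fx=3,fy=3,interpolation=cv2.INTER_CUBIC);cv2.imwrite('pics/w8f.png',a)
E
```

```text
[639.73662512 178.29839964 100.64287657] [ 0.35231401  0.6750047  -0.24985572]
```

View pics/w8f.png

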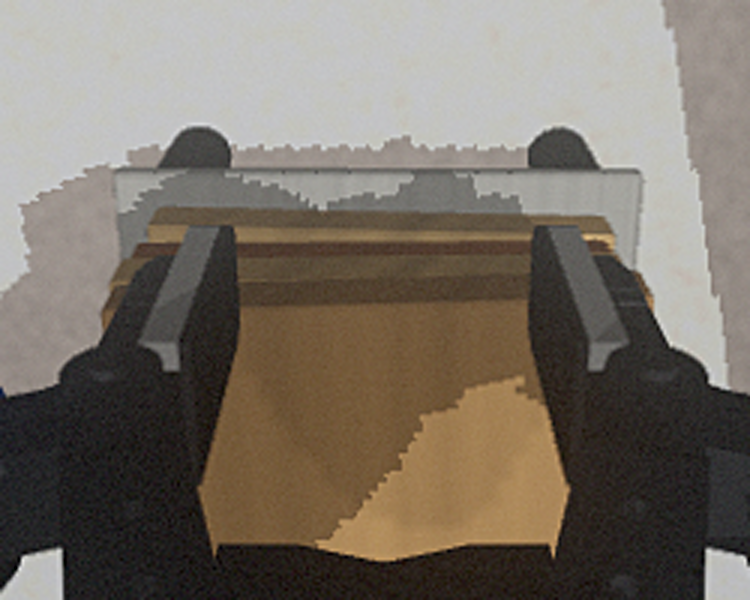

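>>> jog_arm(dp=[[0.1, 0.4, 0], [0.2, 0.75, 0], [0.2, 0.75, -1.5], [0.2, 0.75, -2.6], [0.2, 0.75, -3.05], [0.2, 0.75, -3.05], [0.2, 0.75, -3.05]], dr=[[0, 0, 0], [0, 0, 0], [0, 0, 0], [0, 0, 0], [0, 0, 0], [0, 0, 0], [0, 0, 0]])

```text
t: 13.5
eef_pos: [642.4, 181.8, 71.2]
tcp_rot: [[0.966, -0.259, 0.001], [-0.259, -0.966, 0.0], [0.001, -0.0, -1.0]]
contact_force: [0.1, 0.4, -0.2]
opening: 48.2
```

```bash
python3 - <<'E'
from h import *
st=ctrl.observe(); print(st['eef_pos'],st['contact_force'])
im,c=snap('wrist','w9');np.savez('w9.npz',**c);a=cv2.resize(im[180:380,150:400,::-1],None,fx=3,fy=3,interpolation=cv2.INTER_CUBIC);cv2.imwrite('pics/w9f.png',a)
im,c=snap('scene','s9');cv2.imwrite('pics/s9f.png',cv2.resize(im[190:270,250:340,::-1],None,fx=7,fy=7,interpolation=cv2.INTER_CUBIC))
E
```

```text
[642.41190589 181.79632238  71.16788231] [ 0.10755219  0.41750569 -0.18533587]
```

View pics/w9f.png

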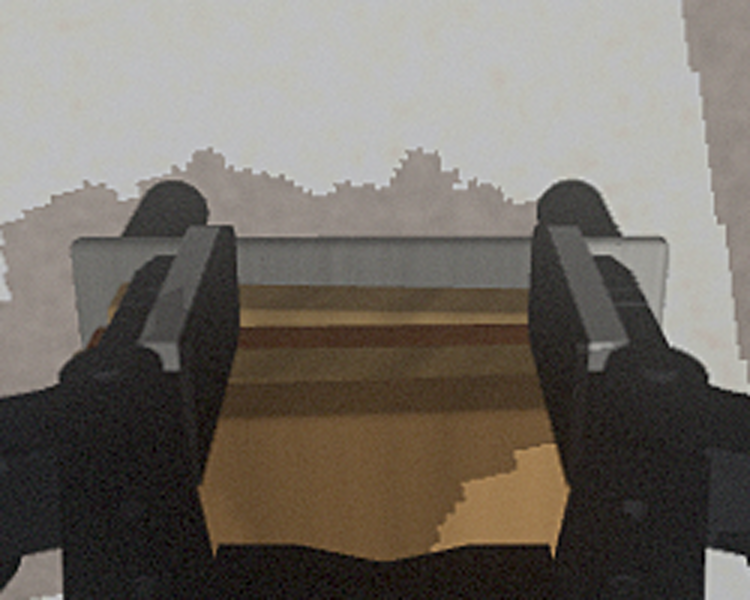

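View pics/s9f.png

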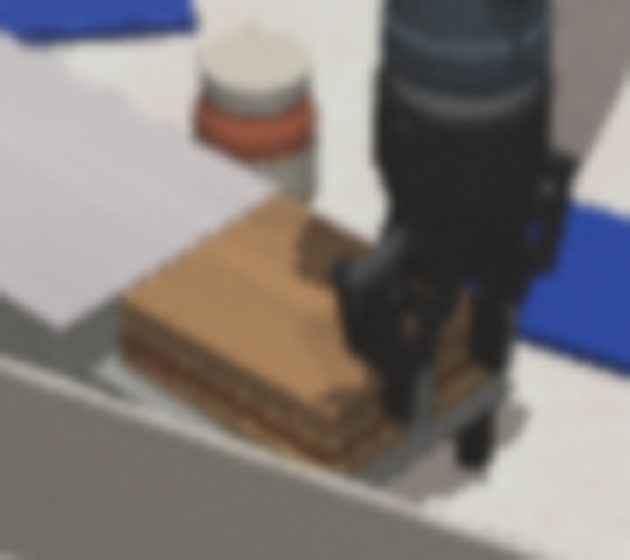

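>>> jog_arm(dp=[[-0.13, -0.48, 0], [-0.26, -0.97, 0], [-0.38, -1.45, 0], [-0.51, -1.93, 0], [-0.64, -2.42, 0], [-0.77, -2.9, 0], [-0.94, -3.58, 0], [-1.12, -4.25, 0], [-1.3, -4.93, 0], [-1.48, -5.61, 0], [-1.66, -6.28, 0], [-1.84, -6.96, 0], [-2.02, -7.64, 0], [-2.2, -8.31, 0], [-2.37, -8.99, 0], [-2.55, -9.67, 0], [-2.73, -10.34, 0], [-2.91, -11.02, 0], [-3.06, -11.6, 0], [-3.06, -11.6, 0]], dr=[[0, 0, 0], [0, 0, 0], [0, 0, 0], [0, 0, 0], [0, 0, 0], [0, 0, 0], [0, 0, 0], [0, 0, 0], [0, 0, 0], [0, 0, 0], [0, 0, 0], [0, 0, 0], [0, 0, 0], [0, 0, 0], [0, 0, 0], [0, 0, 0], [0, 0, 0], [0, 0, 0], [0, 0, 0], [0, 0, 0]])

```text
t: 16.1
eef_pos: [610.7, 64.1, 70.5]
tcp_rot: [[0.965, -0.261, -0.001], [-0.261, -0.965, -0.001], [-0.001, 0.002, -1.0]]
contact_force: [-0.4, -0.0, 0.2]
opening: 48.6
```

```bash
python3 - <<'E'
from h import *
st=ctrl.observe(); print(st['t'],st['eef_pos'],st['contact_force'],st['tcp_rot'][0])
im,c=snap('top','t10');cv2.imwrite('pics/t10z.png',cv2.resize(im[150:270,210:410,::-1],None,fx=4,fy=4,interpolation=cv2.INTER_CUBIC))
im,c=snap('scene','s10');cv2.imwrite('pics/s10f.png',cv2.resize(im[160:280,195:345,::-1],None,fx=5,fy=5,interpolation=cv2.INTER_CUBIC))
E
```

```text
16.1 [610.69154333  64.05901313  70.49451551] [-0.37168403 -0.04582817  0.17194222] [ 0.96543121 -0.26065472 -0.00130118]
```

View pics/t10z.png

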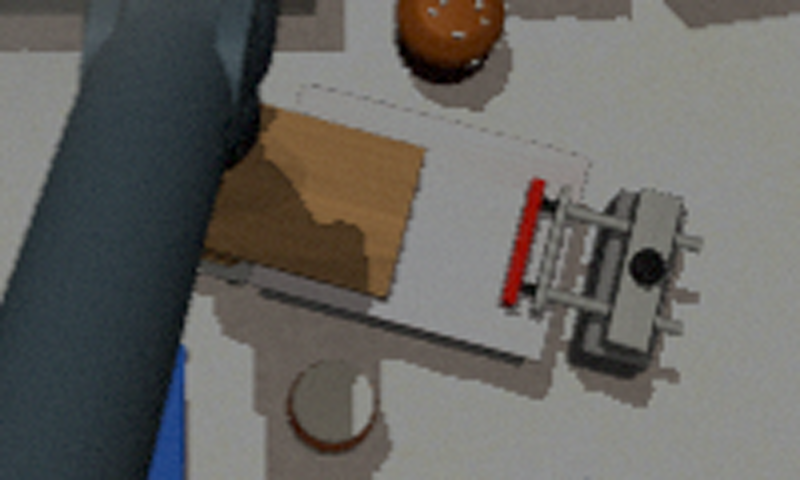

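View pics/s10f.png

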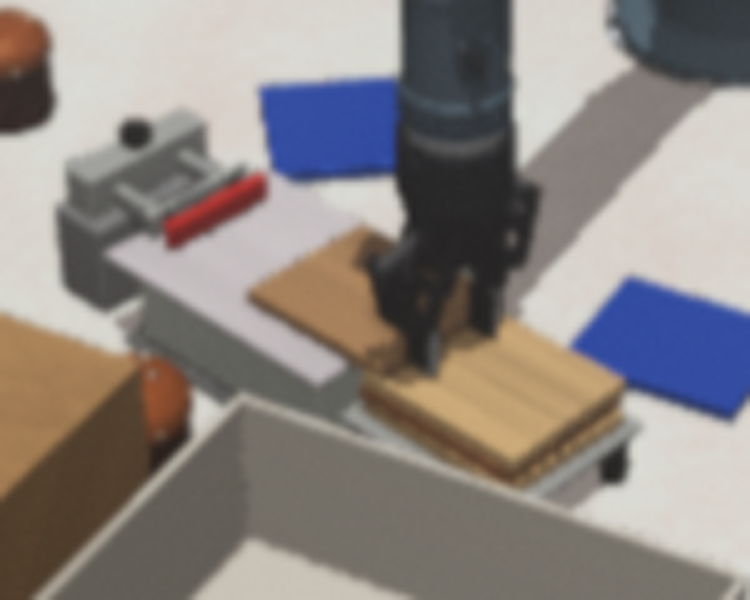

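```bash
cat > f.py <<'E'
from h import *
import sys
def fr(L,z,s=4,o=(210,150)):
    c=cam('top'); ctr=np.array([572.0,-83.5]); a=np.radians(-14.8); ex=np.array([np.cos(a),np.sin(a)]); ey=np.array([-ex[1],ex[0]])
    for u,v in L:
        q=onz(c,(o[0]+(u+.5)/s-.5,o[1]+(v+.5)/s-.5),z)[:2]-ctr; print((q@ex).round(1),(q@ey).round(1))
E
python3 - <<'E'
from f import *
print('board front');fr([(425,148),(388,298)],91)
print('stop face top');fr([(531,180),(503,302)],101)
E
```

```text
board front
49.1 10.6
-60.1 8.9
stop face top
43.6 -65.5
-44.0 -67.2
```

>>> jog_arm(dp=[[-0.13, -0.48, 0], [-0.26, -0.97, 0], [-0.38, -1.45, 0], [-0.51, -1.93, 0], [-0.64, -2.42, 0], [-0.77, -2.9, 0], [-0.89, -3.38, 0], [-1.02, -3.87, 0], [-1.15, -4.35, 0], [-1.28, -4.83, 0], [-1.4, -5.32, 0], [-1.53, -5.8, 0], [-1.53, -5.8, 0], [-1.53, -5.8, 0]], dr=[[0, 0, 0], [0, 0, 0], [0, 0, 0], [0, 0, 0], [0, 0, 0], [0, 0, 0], [0, 0, 0], [0, 0, 0], [0, 0, 0], [0, 0, 0], [0, 0, 0], [0, 0, 0], [0, 0, 0], [0, 0, 0]])

```text
t: 17.95
eef_pos: [596.1, 7.5, 70.9]
tcp_rot: [[0.966, -0.259, -0.0], [-0.259, -0.966, -0.0], [0.0, 0.0, -1.0]]
contact_force: [0.5, -0.3, 0.9]
opening: 48.4
```

```bash
python3 - <<'E'
from h import *
st=ctrl.observe(); print(st['t'],st['eef_pos'],st['contact_force'],st['tcp_rot'][0])
im,c=snap('top','t11');cv2.imwrite('pics/t11z.png',cv2.resize(im[170:240,270:370,::-1],None,fx=7,fy=7,interpolation=cv2.INTER_CUBIC))
im,c=snap('scene','s11');cv2.imwrite('pics/s11f.png',cv2.resize(im[160:280,195:345,::-1],None,fx=5,fy=5,interpolation=cv2.INTER_CUBIC))
E
```

```text
17.95 [596.10826477   7.47860489  70.8924079 ] [ 0.496467   -0.29820831  0.8940577 ] [ 9.65814309e-01 -2.59234856e-01 -9.47665834e-05]
```

View pics/t11z.png

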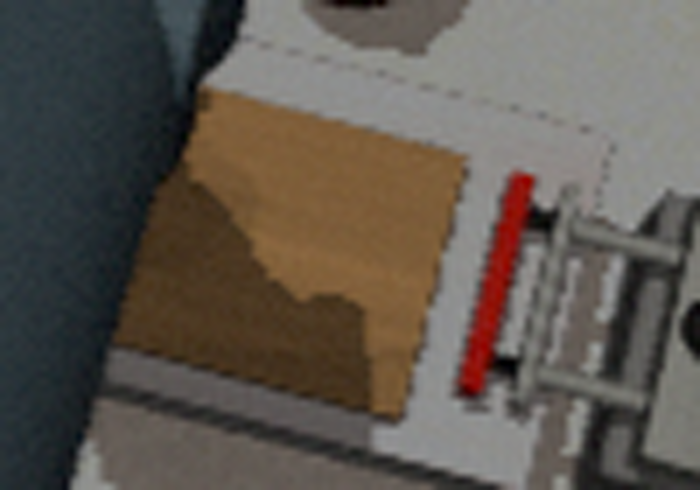

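View pics/s11f.png

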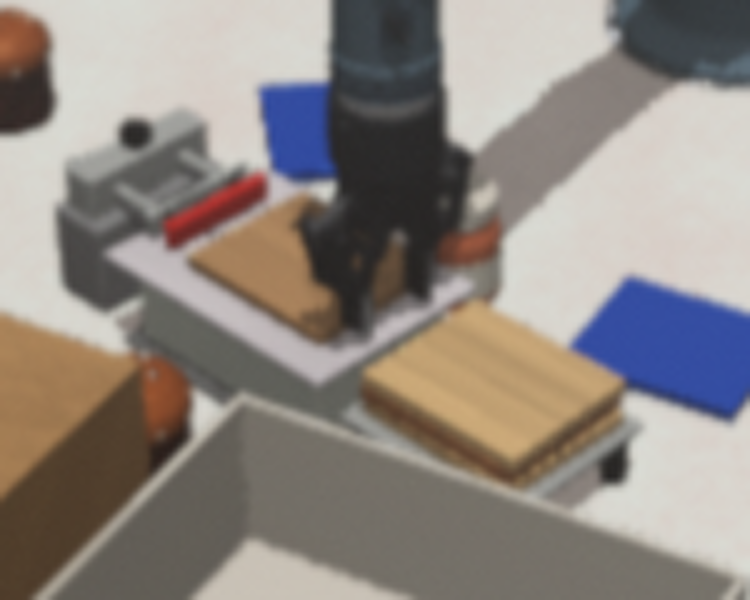

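```bash
python3 - <<'E'
from f import *
fr([(466,155),(404,418)],90,7,(270,170));print();fr([(512,175),(460,390)],101,7,(270,170))
q=np.array([596.1,7.5])-[577.3,-83.5];print(q@[.9668,-.2554],q@[.2554,.9668])
E
```

```text
50.0 -47.6
-59.0 -49.4

44.0 -66.4
-44.5 -67.1
-5.065559999999937 92.78032000000002
```

>>> jog_arm(dp=[[-0.05, -0.19, 0], [-0.1, -0.39, 0], [-0.15, -0.58, 0], [-0.2, -0.77, 0], [-0.26, -0.97, 0], [-0.29, -1.1, 0], [-0.32, -1.22, 0], [-0.36, -1.35, 0], [-0.36, -1.35, 0]], dr=[[0, 0, 0], [0, 0, 0], [0, 0, 0], [0, 0, 0], [0, 0, 0], [0, 0, 0], [0, 0, 0], [0, 0, 0], [0, 0, 0]])

```text
t: 19.18
eef_pos: [592.5, -5.9, 70.9]
tcp_rot: [[0.966, -0.259, -0.0], [-0.259, -0.966, -0.0], [0.0, 0.0, -1.0]]
contact_force: [0.2, 0.8, 0.3]
opening: 48.5
```

>>> jog_arm(dp=[[-0.02, -0.08, 0], [-0.04, -0.15, 0], [-0.05, -0.2, 0], [-0.05, -0.2, 0]], dr=[[0, 0, 0], [0, 0, 0], [0, 0, 0], [0, 0, 0]])

```text
t: 19.68
eef_pos: [592.0, -7.7, 70.8]
tcp_rot: [[0.966, -0.259, -0.0], [-0.259, -0.966, -0.0], [-0.0, 0.0, -1.0]]
contact_force: [0.7, 0.7, -0.2]
opening: 48.6
```

>>> jog_arm(dp=[[-0.02, -0.08, 0], [-0.04, -0.15, 0], [-0.05, -0.2, 0], [-0.05, -0.2, 0]], dr=[[0, 0, 0], [0, 0, 0], [0, 0, 0], [0, 0, 0]])

```text
t: 20.18
eef_pos: [591.5, -9.8, 70.9]
tcp_rot: [[0.966, -0.259, -0.0], [-0.259, -0.966, -0.0], [0.0, 0.0, -1.0]]
contact_force: [0.1, 0.1, 0.0]
opening: 48.6
```

>>> jog_arm(dp=[[-0.01, -0.05, 0], [-0.02, -0.1, 0], [-0.04, -0.15, 0], [-0.04, -0.15, 0]], dr=[[0, 0, 0], [0, 0, 0], [0, 0, 0], [0, 0, 0]])

```text
t: 20.68
eef_pos: [591.2, -10.6, 70.9]
tcp_rot: [[0.966, -0.259, -0.0], [-0.259, -0.966, 0.001], [-0.0, -0.0, -1.0]]
contact_force: [0.4, 3.1, 0.1]
opening: 48.4
```

>>> jog_arm(dp=[[-0.01, -0.05, 0], [-0.02, -0.1, 0], [-0.04, -0.15, 0], [-0.04, -0.15, 0]], dr=[[0, 0, 0], [0, 0, 0], [0, 0, 0], [0, 0, 0]])

```text
t: 21.18
eef_pos: [590.8, -11.7, 70.9]
tcp_rot: [[0.966, -0.258, 0.0], [-0.258, -0.966, 0.001], [-0.0, -0.001, -1.0]]
contact_force: [0.3, 4.3, -0.2]
opening: 48.6
```

>>> jog_arm(dp=[[-0.01, -0.05, 0], [-0.02, -0.1, 0], [-0.04, -0.15, 0], [-0.04, -0.15, 0]], dr=[[0, 0, 0], [0, 0, 0], [0, 0, 0], [0, 0, 0]])

```text
t: 21.68
eef_pos: [590.6, -12.6, 70.9]
tcp_rot: [[0.966, -0.258, 0.0], [-0.258, -0.966, 0.002], [-0.0, -0.002, -1.0]]
contact_force: [1.1, 6.1, -0.7]
opening: 48.7
```

>>> jog_arm(dp=[[-0.01, -0.03, 0], [-0.01, -0.05, 0], [-0.02, -0.08, 0], [-0.02, -0.08, 0]], dr=[[0, 0, 0], [0, 0, 0], [0, 0, 0], [0, 0, 0]])

```text
t: 22.18
eef_pos: [590.5, -12.8, 70.9]
tcp_rot: [[0.966, -0.258, 0.0], [-0.258, -0.966, 0.002], [-0.0, -0.002, -1.0]]
contact_force: [1.6, 5.8, 0.2]
opening: 48.9
```

>>> jog_arm(dp=[[-0.01, -0.04, 0], [-0.02, -0.08, 0], [-0.03, -0.12, 0], [-0.03, -0.12, 0]], dr=[[0, 0, 0], [0, 0, 0], [0, 0, 0], [0, 0, 0]])

```text
t: 22.68
eef_pos: [590.4, -13.2, 70.9]
tcp_rot: [[0.966, -0.257, 0.001], [-0.257, -0.966, 0.003], [-0.0, -0.003, -1.0]]
contact_force: [0.7, 7.4, 0.2]
opening: 48.1
```

>>> jog_arm(dp=[[0, -0.03, 0], [-0.01, -0.05, 0], [-0.02, -0.08, 0], [-0.02, -0.08, 0]], dr=[[0, 0, 0], [0, 0, 0], [0, 0, 0], [0, 0, 0]])

```text
t: 23.18
eef_pos: [590.4, -13.5, 70.9]
tcp_rot: [[0.966, -0.257, 0.001], [-0.257, -0.966, 0.004], [-0.0, -0.004, -1.0]]
contact_force: [1.1, 7.4, 0.0]
opening: 48.2
```

>>> jog_arm(dp=[[0, 0, 0]], dr=[[0, 0, 0]])

```text
t: 23.3
eef_pos: [590.3, -13.5, 70.9]
tcp_rot: [[0.966, -0.257, 0.001], [-0.257, -0.966, 0.004], [-0.0, -0.004, -1.0]]
contact_force: [1.8, 8.4, -0.4]
opening: 48.3
```

>>> jog_arm(dp=[[-0.01, -0.04, 0], [-0.02, -0.08, 0], [-0.03, -0.12, 0], [-0.03, -0.12, 0]], dr=[[0, 0, 0], [0, 0, 0], [0, 0, 0], [0, 0, 0]])

```text
t: 23.8
eef_pos: [590.2, -13.9, 70.9]
tcp_rot: [[0.966, -0.257, 0.001], [-0.257, -0.966, 0.005], [-0.0, -0.005, -1.0]]
contact_force: [1.4, 9.3, -0.7]
opening: 48.9
```

>>> jog_arm(dp=[[0, 0, 0]], dr=[[0, 0, 0]])

```text
t: 23.92
eef_pos: [590.2, -13.9, 70.9]
tcp_rot: [[0.966, -0.257, 0.001], [-0.257, -0.966, 0.005], [-0.0, -0.005, -1.0]]
contact_force: [1.1, 7.9, -1.1]
opening: 48.5
```

>>> jog_arm(dp=[[0, 0, 0]], dr=[[0, 0, 0]])

```text
t: 24.05
eef_pos: [590.3, -13.9, 70.9]
tcp_rot: [[0.966, -0.257, 0.001], [-0.257, -0.966, 0.005], [-0.0, -0.005, -1.0]]
contact_force: [0.9, 8.6, -0.9]
opening: 48.5
```

>>> jog_arm(dp=[[-0.01, -0.04, 0], [-0.02, -0.08, 0], [-0.03, -0.1, 0], [-0.03, -0.1, 0], [-0.03, -0.1, 0], [-0.03, -0.1, 0]], dr=[[0, 0, 0], [0, 0, 0], [0, 0, 0], [0, 0, 0], [0, 0, 0], [0, 0, 0]])

```text
t: 24.8
eef_pos: [590.1, -14.2, 70.9]
tcp_rot: [[0.967, -0.256, 0.001], [-0.256, -0.967, 0.005], [-0.0, -0.006, -1.0]]
contact_force: [2.1, 9.3, -0.7]
opening: 48.8
```

>>> jog_arm(dp=[[0, 0, 0], [0, 0, 0]], dr=[[0, 0, 0], [0, 0, 0]])

```text
t: 25.05
eef_pos: [590.2, -14.2, 71.0]
tcp_rot: [[0.967, -0.256, 0.001], [-0.256, -0.967, 0.005], [-0.0, -0.006, -1.0]]
contact_force: [2.1, 9.2, -0.5]
opening: 48.2
```

>>> jog_arm(dp=[[0, 0, 0], [0, 0, 0]], dr=[[0, 0, 0], [0, 0, 0]])

```text
t: 25.3
eef_pos: [590.1, -14.2, 70.9]
tcp_rot: [[0.967, -0.256, 0.001], [-0.256, -0.967, 0.005], [-0.0, -0.006, -1.0]]
contact_force: [2.2, 10.0, -0.2]
opening: 48.6
```

>>> jog_arm(dp=[[0, 0, 0], [0, 0, 0]], dr=[[0, 0, 0], [0, 0, 0]])

```text
t: 25.55
eef_pos: [590.2, -14.2, 71.0]
tcp_rot: [[0.967, -0.256, 0.001], [-0.256, -0.967, 0.005], [-0.0, -0.006, -1.0]]
contact_force: [1.7, 9.1, -0.4]
opening: 48.3
```

>>> jog_arm(dp=[[0, 0, 0], [0.02, 0.08, 0], [0.04, 0.16, 0], [0.06, 0.24, 0], [0.08, 0.32, 0], [0.11, 0.4, 0], [0.13, 0.5, 0], [0.16, 0.6, 0], [0.19, 0.72, 0], [0.23, 0.87, 0], [0.31, 1.16, 0], [0.41, 1.55, 0], [0.56, 2.13, 0], [0.77, 2.9, 0], [0.9, 3.4, 0], [0.9, 3.4, 2], [0.9, 3.4, 6], [0.9, 3.4, 11], [0.9, 3.4, 15], [0.9, 3.4, 15]], dr=[[0, 0, 0], [0, 0, 0], [0, 0, 0], [0, 0, 0], [0, 0, 0], [0, 0, 0], [0, 0, 0], [0, 0, 0], [0, 0, 0], [0, 0, 0], [0, 0, 0], [0, 0, 0], [0, 0, 0], [0, 0, 0], [0, 0, 0], [0, 0, 0], [0, 0, 0], [0, 0, 0], [0, 0, 0], [0, 0, 0]])

```text
t: 28.05
eef_pos: [601.5, 13.8, 226.8]
tcp_rot: [[0.965, -0.26, 0.01], [-0.26, -0.966, 0.002], [0.009, -0.004, -1.0]]
contact_force: [-1.1, 0.4, 0.2]
opening: 48.5
```

```bash
python3 - <<'E'
from h import *
st=ctrl.observe(); print(st['t'],st['eef_pos'],st['contact_force'])
im,c=snap('top','t12');cv2.imwrite('pics/t12z.png',cv2.resize(im[150:270,210:410,::-1],None,fx=4,fy=4,interpolation=cv2.INTER_CUBIC))
im,c=snap('wrist','w12');np.savez('w12.npz',**c)
E
```

```text
28.05 [601.508772    13.83393536 226.81253444] [-1.10452349  0.38986576  0.24997594]
```

View pics/t12z.png

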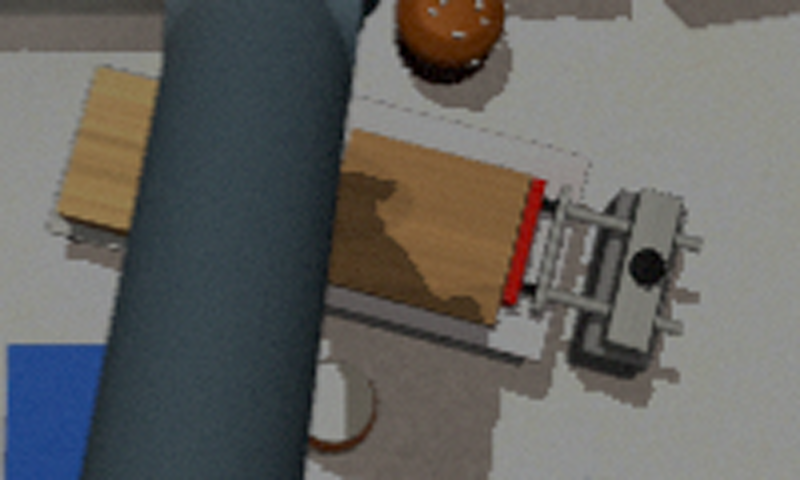

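View pics/w12.png

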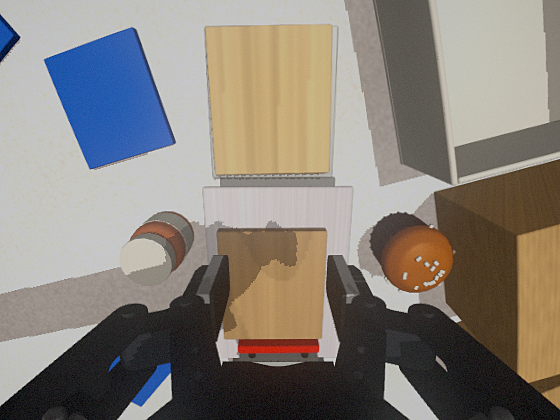

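```bash
python3 - <<'E'
from h import *
c=dict(np.load('w12.npz'));a=np.radians(-14.8);ex=np.array([np.cos(a),np.sin(a)]);ey=np.array([-ex[1],ex[0]])
for z,L in ((78,[(204,188),(352,186)]),(90,[(217.5,229.5),(327,229),(323.5,340)]),(81,[(206,26),(331,25),(329,173),(214,176)])):
    Q=np.array([onz(c,p,z)[:2]-[577.3,-83.5] for p in L]); print(z,[((q@ex).round(1),(q@ey).round(1)) for q in Q])
E
```

```text
78 [(np.float64(-73.0), np.float64(104.2)), (np.float64(73.0), np.float64(105.4))]
90 [(np.float64(-59.9), np.float64(65.0)), (np.float64(48.1), np.float64(64.9)), (np.float64(50.4), np.float64(-68.9))]
81 [(np.float64(-61.2), np.float64(247.9)), (np.float64(46.0), np.float64(248.2)), (np.float64(49.1), np.float64(119.0)), (np.float64(-61.7), np.float64(116.7))]
```

>>> jog_arm(dp=[[0, 0, 0], [0, 0, 0], [0, 0, 0]], dr=[[0, 0, 0], [0, 0, 0], [0, 0, 0]])

```text
t: 28.52
eef_pos: [597.5, 14.8, 219.9]
tcp_rot: [[0.966, -0.259, -0.002], [-0.259, -0.966, -0.001], [-0.002, 0.001, -1.0]]
contact_force: [-0.4, -0.3, -0.6]
opening: 48.7
```

```bash
python3 - <<'E'
from rig import ctrl
print(ctrl.sign_off()); print(ctrl.observe()['t'])
E
```

```text
the job is handed in; nothing more can be done
None
the job is handed in; nothing more can be done
```

I slid the top board off the stack with both fingertips against its rear edge. It dropped onto the plinth, and I pushed it slowly onto the red stop. The force read about 9.6 N along the push direction (single readings about 9.4 to 10.2 N) and was held for over 0.75 s. I then eased off, backed away and lifted clear, and handed the job in at about 28.5 s. No verdict was given.

**Last checks:**
- **Board position:** it lies flat against the stop, centred at about x −5 mm and y −2 mm on the plinth. It is square to within about 0.02 rad.
- **Robot:** it was clear of everything, with the force reading back at noise level.
- **Cake and jar beside the plinth:** they looked unmoved. I did not measure them or the other bystanders.
- **Other boards:** the second board looked in place. I had no measurement of it from before the push to compare with, so a shift of a few millimetres can't be ruled out; I did not check the two lower boards.

**Readings that disagreed:**
- **Fingertip height:** the fingers first touched the board with the reported tool point (TCP) about 15 mm below the board's top. The notes put the fingertips 14 mm ahead of the TCP. I used the touched height.
- **Extra contact with the board:** finding that height pressed the board down with up to about 10 N, with about 3.5 N sideways. A later camera view showed no obvious shift.

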